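# File a recipe board in a lever-arch binder

## Task

File the loose recipe board in the blue lever-arch binder that lies open on the kitchen counter: lift the red-barred lever until the rings spring fully open, thread the board's two holes over the two posts with its wide side over the filed pages, and lower it gently until it lies flat on them, neither dropping nor forcing it. Then press the lever fully down, without straining it, so that the rings close, and let go. Leave the other kitchen things where they are.

Things in the scene. Friction and masses are not known exactly. Their poses are not given: they have to be found in the camera images.
- binder: Blue lever-arch binder lying open and flat, fixed to the counter; covers 4 mm thick, reaching x -285 to +125 mm, y -130 to +170 mm. Origin: underside, midway between its two posts. z up; y runs along the line of posts towards the lever; x points over the filed pages, away from hoops and spine. A steel plate (top at z 8 mm) carries the posts.
- pages_foot (a point): A point of the binder at x +28, y 0, z 8 mm, under the middle of a firm stack of filed pages, x -12 to +68 mm, y -63 to +63 mm, that gives only 1 mm for 8 N; more than 20 N on it or on the posts is forcing. The stack's flat top is at some height from z 10 to 26 mm above the binder's underside: it differs each time and is not reported, so feel for it before letting go.
- hoop_axis (a point): Middle of the pivot of two joined wire hoops (wire 6 mm, at binder y -40 and +40 mm), at binder x -30, z 11 mm. Closed, they arch over to the post tops (highest point z 60 mm); as the lever rises they swing towards binder -x, clear of the posts.
- post_a (a point): Tip of the upright steel post at binder y -40 mm, far from the lever, z 50 mm. Both posts are 8 mm in diameter, tapered over their top 8 mm to 3 mm.
- post_b (a point): Tip of the post at binder y +40 mm, near the lever, z 50 mm.
- lever (a joint): Lever angle (rad) about binder x through point lever_hinge. 0: down, rings closed; grows as the bar is lifted, to a stop at 1.15: rings fully open. Over-centre spring, dead centre at 0.3: below it the lever is drawn down with up to 5 N at the bar; above it it springs open and must be pushed back along its arc with up to 11 N, more when fast. Let go, it goes to the nearer end.
- mount (a joint): Travel (m) of the sprung block that carries the lever's hinge: 0 unloaded, + up, - down, 6 N per mm. It shows how hard the lever is pulled up or pressed down; 4 mm either way (24 N) strains the mechanism.
- lever_bar (a point): Middle of the lever's red round bar, diameter 10 mm, 48 mm long along binder x; it ends a wire loop 54 mm wide (wire 6 mm) that is open inside, so it can be pinched from above with one finger in the loop, and turns between the fingers. With the lever down the bar's middle is 30 mm above the counter, the cover (top 4 mm) below it.
- lever_hinge (a point): Middle of the lever's hinge axis, at binder x -4, y +85, z 16 mm; with the lever down the bar is 72 mm from it in binder +y and 14 mm above it.
- card: Loose white rigid recipe board, 80 x 130 x 6 mm, about 80 g, flat on the counter. Origin: underside, midway between its two holes (10 mm diameter, at y -40 and +40 mm); z up, x from the holes to the wide printed side: it reaches x -13 to +67 mm, y -65 to +65 mm. Green grip ridge on top, centred at x +16, y 0: 12 mm thick (x), 40 mm long (y), from z 6 to 30 mm.
- hole_a (a point): Centre of the hole at board y -40 mm, at the underside; goes over post_a.
- hole_b (a point): Centre of the hole at board y +40 mm, at the underside; goes over post_b.
- trivet: Bystander: round cork trivet, diameter 110 mm, 12 mm high, loose. Origin: centre of the underside.
- mug: Bystander: blue mug, diameter 80 mm, 95 mm high. Origin: centre of the underside.
- jam: Bystander: jam jar, diameter 68 mm, 85 mm high. Origin: centre of the underside.
- herbs: Bystander: herb jar, diameter 44 mm, 90 mm high. Origin: centre of the underside.
- lemon: Bystander: lemon standing on end, diameter 52 mm, 55 mm high. Origin: centre of the underside.
- salt: Bystander: steel salt shaker, diameter 44 mm, 78 mm high. Origin: centre of the underside.
- spoon: Bystander: teaspoon 150 mm long lying loose on the binder's back cover beside the pages, about 105 mm from the line of posts and along it; wooden handle, steel bowl. Origin: its middle, underside.
Mind the look-alikes: they are no part of the job. There is more than one size of the card; the one meant has the size given above.

How it is judged:
On the way, in this order (a step that is already met when the one before it is completed fails the run):
1. the lever is lifted and the rings are open (value of joint lever above 1 rad), for 0.2 s.
2. with the rings open the board lies over both posts, flat on the pages, let go (value of joint lever above 1 rad and horizontal distance between hole_a and post_a below 0.004 m and horizontal distance between hole_b and post_b below 0.004 m and z of card in the frame of binder below 0.0285 m and angle between card's own z axis and vertical below 0.06 rad and contact force between the fingers and card below 0.1 N and linear speed of card below 0.02 m/s), for 0.2 s.
At the end, for the whole second after the job is handed in: the lever is fully down (within 0.06 rad), the rings closed; both holes of the board are round their posts (within 4 mm, a to a and b to b) and the board lies flat on the pages (within 0.06 rad, underside no more than 28.5 mm above the binder's underside), at rest (value of joint lever below 0.06 rad and horizontal distance between hole_a and post_a below 0.004 m and horizontal distance between hole_b and post_b below 0.004 m and z of card in the frame of binder below 0.0285 m and angle between card's own z axis and vertical below 0.06 rad and linear speed of card below 0.02 m/s); the robot touches nothing.
It fails at once if the board is pressed on the binder with more than 20 N (contact force between card and binder above 20 N).
It fails at once if the board is dropped (it moves faster than 0.12 m/s with no finger on it) (linear speed of card above 0.12 m/s and contact force between the fingers and card below 0.1 N).
It fails at once if the lever is strained: its sprung mount is pushed or pulled more than 4 mm (about 24 N) (value of joint mount above 0.004 m or value of joint mount below -0.004 m).
It fails at once if another kitchen thing is moved by more than 25 mm (distance of any of trivet, mug, jam, herbs, lemon, salt, spoon from where it was at the start of the episode above 0.025 m).
It also fails if it takes over 64 s, if anything falls off the work surface, if the arm or the gripper's body presses on something with over 40 N, if the wrist force passes 120 N, or if a joint passes its speed limit or range.

## Robot

A 6-joint arm with a two-finger parallel gripper is mounted at the origin on the work surface. World frame = base frame: x ahead of the robot, y to its left, z up, the work surface at z = 0. Lengths are in m, angles in rad, forces in N, time in s.
With the tool pointing down it reaches from about 0.275 to 0.75 m from the base axis. Payload 10.2 kg.
Tool frame: the origin (TCP) lies midway between the tips of the shut fingers; the grasp point (between the pads) lies 19 mm behind it (ctrl.tcp_to_grasp is the distance from the TCP to the grasp point, in m); z points along the fingers, y is the line along which they close (so a half turn about z gives the same grasp; the last joint's range is limited). The gripper opens to 85 mm and grips with 20 to 120 N. Pads are 22 mm wide; open, the fingers measure 114 mm over their backs; the gripper's body (76 mm by 85 mm) begins 54 mm behind the grasp point. The pads swing forward as they close: fully open they stand 13 mm farther back than shut.
Start: joints at [-1.396, 0.313, 1.498, -0, 1.331, -0.223], TCP at [0.203, -0.484, 0.231] pointing down, gripper open.
Joint ranges: [-2.94, 2.94], [-0.97, 2.17], [0.19, 2.56], [-1.23, 4.37], [0.02, 3.11], [-2.88, 2.88]. Speed limits (rad/s): [2.39, 2.39, 3.01, 3.14, 3.14, 3.14].

## Interface

Orientations are given as [roll, pitch, yaw] about the fixed x, y, z axes, in that order (R = Rz(yaw) Ry(pitch) Rx(roll)).
In Python, from bench import ctrl, capture, calibration, models gives the robot as it stands.
- The arm moves only by the shell command python3 -m pendant 'ROWS' [FORCE]. ROWS is JSON, a list of rows, each a list of 5 numbers: the finger opening in mm, from 0 to 85.4, then the shift along the tool's x, y, z in mm, then the turn about the tool's z in rad. A call has 1 to 8 rows; each row shifts and turns the commanded pose from where the row before left it, along the tool's axes as they then stand; what a row does not reach is not made up. A row lasts 1/10 s, in which the tool goes at most 50 mm and 8.59 degrees, less where a joint would pass 70% of its speed; a pose out of reach is approached as far as the arm can. A call is refused whole if a number of a shift passes 50 or a number of a turn 0.15, either way. A call with a gripper value outside its range is refused whole. The fingers move at their own pace and stop on an object; FORCE is the grip in N (left out, the last holds). Time passes only in rows, so rows that do not move let the fingers close. It gives the time, the measured TCP pose, the force, the opening and the grip force at its end, in the units of the state.
- ctrl.state(): the state, without advancing time (a new reading comes with each control period).
- capture(name): name is "scene" or "side" or "wrist"; returns the picture (384x512x3 uint8, blue, green, red); there is no depth.
- calibration(name): a dict with "vertical_fov" (degrees; the focal length in pixels is half the picture's height over the tangent of half this angle, whatever the lens; pixels are square), "cx", "cy" (the principal point, pixels), "R" (3x3) and "t" (3): a world point X has camera coordinates R X + t; the wrist camera has in their place "tool_from_camera" (4x4, takes a point from camera to tool coordinates, whose origin is the TCP and whose axes are the flange's). Camera axes: x right, y down, z forward; pixel columns grow to the right and rows downward; lengths in m; the calibration is good to about 2 mm. A picture is of the moment at which its call begins: read the wrist's pose just before it. calibration takes no time and is no camera call.
- ctrl.hand_in(): hands the job in; it is judged then, once.
Trained networks look in the newest picture that a camera, given by its name, has taken for a name from the list of things; names that differ only in an ending like _2 or _b are one class to them, and where a whole thing is asked for, a point or a joint stands for the part that bears it (a point fixed in the world has none). Each returns a list of dicts, best first, with "p" (0 to 1); they miss things now and then, are a little off and sometimes report something else, mostly with a low value. They report only what shows in the picture. A call takes as long as a camera call. They do not tell look-alikes from the thing itself.
- models.spot_in(camera, target): "xy" ([column, row] in pixels, amid what is visible of it).
The state is a dict: "t": time; "joints": joint angles; "joint_velocities": joint speeds; "joint_efforts": joint torques, N m; "ee_pos": TCP position; "eef_rot": TCP orientation; "force": force on the tool from outside, world axes, zero at the start; "torque": the same for the moment, N m; "gripper_width": opening from 0.0 (shut) to 1.0 (fully open); "gripper_force": force on a finger pad.
Only numpy, scipy, OpenCV 4.12 (cv2) and the standard library are available. Lean on these libraries where they do the work, as an engineer would, in place of code of your own. Each camera call takes 0.05 s, during which the arm holds its last target. There are 200 camera calls.

## Working session

There is one attempt and no reset: what is moved stays moved. The work goes in short steps, Python scripts to look and compute and a shell command to move; the robot and the scene stay as the last step left them, time stands still between calls to the robot, and variables do not carry over. Pictures are saved under pics/ and viewed, at most 11 in all, crops included, and the job is handed in when it is done.

```bash
ls; mkdir -p pics; python3 - <<'E'
from bench import ctrl,capture,calibration,models
import cv2,numpy as np
s=ctrl.state();print(s)
a=capture("scene");b=capture("side")
cv2.imwrite("pics/scene.png",a);cv2.imwrite("pics/side.png",b)
for n in("scene","side"):
    print(calibration(n))
    for k in("card","lever_bar","post_a","hole_a","lever_hinge","binder"):
        print(n,k,[(np.round(d["xy"]).tolist(),round(d["p"],2)) for d in models.spot_in(n,k)])
print(calibration("wrist"))
E
```

```text
pics
{'t': 0.0, 'joints': array([-1.39640225e+00,  3.13467230e-01,  1.49845731e+00,  1.75524705e-05,
        1.33100209e+00, -2.23382148e-01]), 'joint_velocities': array([ 0.00209449,  0.00031171,  0.0007025 ,  0.00148196, -0.00026639,
        0.00048193]), 'joint_efforts': array([-2.18907328e-03, -4.12259746e+01, -2.59742814e+01, -3.09206825e-04,
        4.09488319e-03,  7.34964004e-06]), 'ee_pos': array([ 0.20332342, -0.48374351,  0.23071865]), 'eef_rot': array([-3.14029560e+00, -3.12135206e-04,  3.97771842e-01]), 'force': array([ 0.71216197, -0.01260636,  0.43702102]), 'torque': array([ 0.01865717, -0.04631642, -0.04501099]), 'gripper_force': 0.0, 'gripper_width': 0.9990714361378388}
{'vertical_fov': 44.35634423812887, 'cx': 261.47877107829584, 'cy': 191.9490459867872, 'R': array([[ 0.65899939,  0.75213243,  0.00407705],
       [ 0.58363323, -0.50793044, -0.63354473],
       [-0.47443868,  0.41988509, -0.77369533]]), 't': array([-0.41808983, -0.30363316,  1.67036938])}
scene card [([315.0, 106.0], 0.82), ([286.0, 118.0], 0.71), ([325.0, 140.0], 0.7), ([259.0, 165.0], 0.63)]
scene 
[... 599 characters left out ...]
er_bar [([246.0, 223.0], 0.65)]
side post_a [([284.0, 217.0], 0.59)]
side hole_a [([210.0, 272.0], 0.9), ([224.0, 316.0], 0.88), ([258.0, 282.0], 0.65)]
side lever_hinge [([250.0, 221.0], 0.65)]
side binder [([287.0, 220.0], 0.79), ([208.0, 274.0], 0.59)]
{'vertical_fov': 65.428803263692, 'cx': 256.08569148696, 'cy': 188.84886634652514, 'tool_from_camera': array([[ 9.60600067e-04, -9.63571761e-01, -2.67448199e-01,
         6.86720570e-02],
       [ 9.99998662e-01,  5.71465820e-04,  1.53282190e-03,
         3.76080720e-04],
       [-1.32414639e-03, -2.67449313e-01,  9.63571020e-01,
        -1.43227446e-01],
       [ 0.00000000e+00,  0.00000000e+00,  0.00000000e+00,
         1.00000000e+00]])}
```

```bash
python3 - <<'E'
import cv2
a=cv2.imread("pics/scene.png");b=cv2.imread("pics/side.png")
a=cv2.resize(a[40:240,160:400],(800,600*800//720),interpolation=cv2.INTER_CUBIC);cv2.imwrite("pics/s1.png",a[:600])
b=cv2.resize(b[140:365,120:420],(800,600),interpolation=cv2.INTER_CUBIC);cv2.imwrite("pics/s2.png",b)
print(a.shape)
E
```

```text
(666, 800, 3)
```

View pics/s1.png

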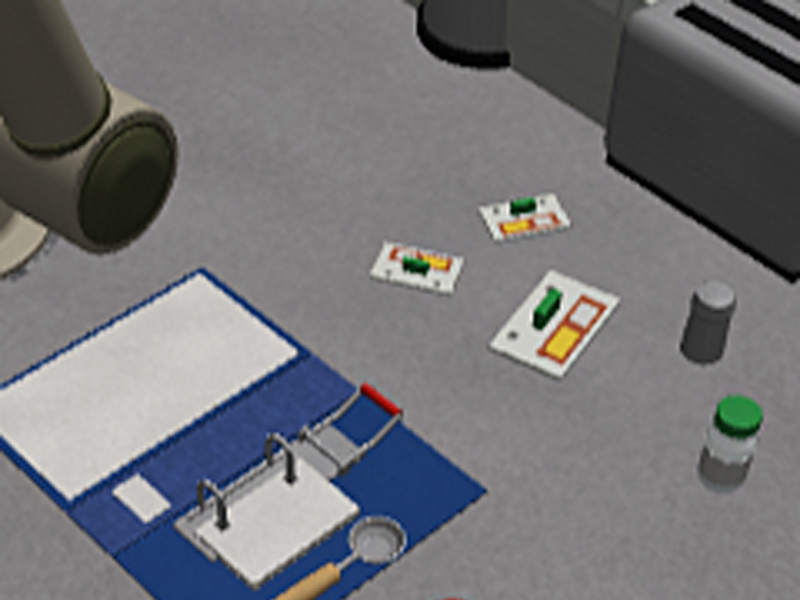

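View pics/s2.png

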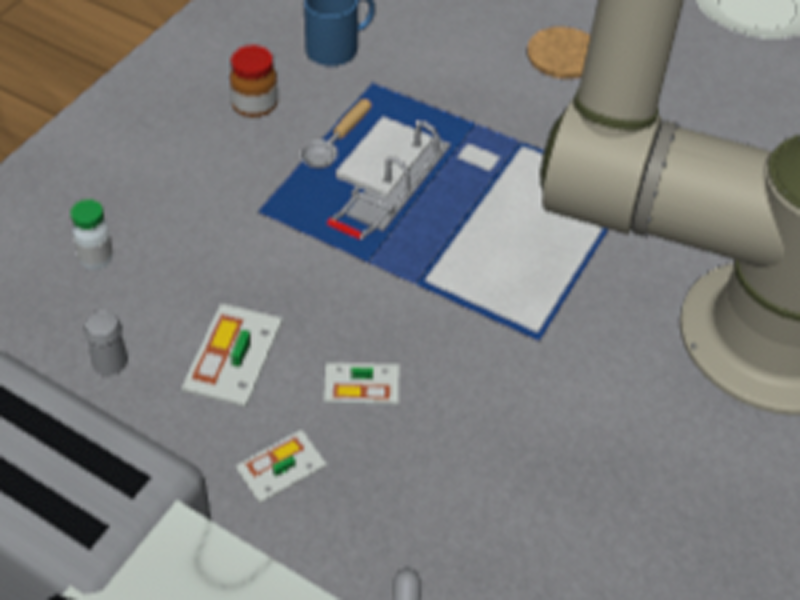

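Candidates in the scene view: boards at (325,138) large, (285,118) small and (317,105) small. The side view has them at (207,272), (255,284) and (225,313). By size, the large one at (325,138)/(207,272) is the board meant. The binder is open with the red bar at scene (274,160) and side (249,225).

```bash
cat > h.py <<'E'
import numpy as np,cv2
from scipy.optimize import least_squares
from scipy.spatial.transform import Rotation as Ro
from bench import ctrl,capture,calibration,models
def proj(n,X,st=None):
    c=calibration(n);X=np.atleast_2d(X)
    if n=="wrist":
        T=np.eye(4);T[:3,:3]=Ro.from_euler("xyz",st["eef_rot"]).as_matrix();T[:3,3]=st["ee_pos"]
        M=np.linalg.inv(T@c["tool_from_camera"]);R,t=M[:3,:3],M[:3,3]
    else: R,t=np.array(c["R"]),np.array(c["t"])
    f=192/np.tan(np.radians(c["vertical_fov"]/2));P=X@R.T+t
    return np.c_[c["cx"]+f*P[:,0]/P[:,2],c["cy"]+f*P[:,1]/P[:,2]]
def world(p,L):
    L=np.atleast_2d(L);c,s=np.cos(p[2]),np.sin(p[2])
    return np.c_[p[0]+c*L[:,0]-s*L[:,1],p[1]+s*L[:,0]+c*L[:,1],L[:,2]]
def fit(obs,p0,st=None): # obs: (cam,local mm,pixel)
    f=lambda p:np.concatenate([(proj(n,world(p,np.array(l)/1e3),st)-px).ravel() for n,l,px in obs])
    r=least_squares(f,p0,loss="soft_l1");return r.x,np.round(f(r.x).reshape(-1,2),1)
E
cat > a.py <<'E'
from h import *
S=lambda x,y:np.array([160+x/3.333,40+y/3.33]);D=lambda x,y:np.array([120+x/2.667,140+y/2.667])
bar=(-4,157,30)
B=[("scene",(125,170,4),S(487,490)),("scene",(-285,170,4),S(205,270)),("side",(125,170,4),D(262,212)),("side",(-285,170,4),D(540,338)),("side",(125,-130,4),D(373,85)),("scene",bar,S(381,400)),("side",bar,D(345,228))]
C=[("scene",(-13,65,6),None)]
best=min((fit(B,[.4,-.1,a]) for a in range(-3,4)),key=lambda r:abs(r[1]).sum());print("binder",best)
s=[S(490,345),S(553,270),S(620,298),S(560,377)];d=[D(281,318),D(245,402),D(184,388),D(222,305)]
l=[(-13,-65,6),(-13,65,6),(67,65,6),(67,-65,6)]
for k in range(2):
  ll=l if k==0 else [l[1],l[0],l[3],l[2]]
  C=[("scene",a,b) for a,b in zip(ll,s)]+[("side",a,b) for a,b in zip(ll,d)]
  print("card",k,min((fit(C,[.4,-.1,a]) for a in range(-3,4)),key=lambda r:abs(r[1]).sum()))
E
python3 a.py
```

```text
Traceback (most recent call last):
  File "a.py", line 6, in <module>
    best=min((fit(B,[.4,-.1,a]) for a in range(-3,4)),key=lambda r:abs(r[1]).sum());print("binder",best)
  File "a.py", line 6, in <genexpr>
    best=min((fit(B,[.4,-.1,a]) for a in range(-3,4)),key=lambda r:abs(r[1]).sum());print("binder",best)
              ~~~^^^^^^^^^^^^^^
  File "h.py", line 18, in fit
    r=least_squares(f,p0,loss="soft_l1");return r.x,np.round(f(r.x).reshape(-1,2),1)
  File "h.py", line 17, in <lambda>
    f=lambda p:np.concatenate([(proj(n,world(p,np.array(l)/1e3),st)-px).ravel() for n,l,px in obs])
                                ~~~~^^^^^^^^^^^^^^^^^^^^^^^^^^^^^^^
  File "h.py", line 6, in proj
    c=calibration(n);X=np.atleast_2d(X)
ValueError: time passes only in moves, steps and waits
```

Cache the calibration.

```bash
sed -i 's/^def proj/CAL={}\ndef cal(n):\n    if n not in CAL: CAL[n]=calibration(n)\n    return CAL[n]\ndef proj/; s/c=calibration(n);/c=cal(n);/' h.py; python3 a.py 2>&1 | tail -40; python3 -c "
from bench import ctrl;print(ctrl.state()['t'])"
```

```text
binder (array([ 0.52365113, -0.00218576,  0.02065068]), array([[-0.2, -0.5],
       [-1. , -2. ],
       [-2. , -1. ],
       [-0.4,  0.5],
       [-0.2, -1.6],
       [-0.4, -0.2],
       [-0.1, -0.2]]))
card 0 (array([0.50881198, 0.36764725, 0.28034462]), array([[-0.6, -0.5],
       [-1. , -0.4],
       [-0.1, -0.1],
       [ 0. , -0.5],
       [ 0.1, -0.3],
       [-0. ,  0.5],
       [-1.4, -0.5],
       [-0.8, -0.9]]))
card 1 (array([ 0.541888  ,  0.40079738, -1.80828241]), array([[ 40.5,   1.2],
       [  0.2,  -0.2],
       [-39.9,  -1.2],
       [ -1.1,  -0.4],
       [-41.1,   7.3],
       [ -1.4,   0.5],
       [ 40.9,  -9.1],
       [  0.2,  -1.4]]))
0.7
```

```bash
cat >> h.py <<'E'
def go(x,y,z,yaw=None):
    s=ctrl.state();r=s["eef_rot"];w=r[2] if yaw is None else yaw
    d=np.array([x,y,z])-s["ee_pos"];c,q=np.cos(w),np.sin(w)
    print("turn(tool z, +)",round(-((w-r[2]+np.pi)%(2*np.pi)-np.pi),4),"then shift mm",np.round(1e3*np.array([c*d[0]+q*d[1],q*d[0]-c*d[1],-d[2]]),1),"t",round(s["t"],2))
E
python3 -c "
from h import *
go(.517,.10,.231,.0207)"
python3 -m pendant '[[85,0,0,0,0.126],[85,0,0,0,0.126],[85,0,0,0,0.125]]'
python3 -c "
from h import *
go(.517,.10,.231,.0207)"
```

```text
turn(tool z, +) 0.3771 then shift mm [ 3.257e+02 -5.774e+02  3.000e-01] t 0.7
t: 1.0
ee_pos: [0.2034, -0.484, 0.2313]
eef_rot: [3.142, -0.0, 0.016]
force: [-0.5, 0.5, -0.2]
gripper_width: 0.992
gripper_force: 0.0
turn(tool z, +) -0.005 then shift mm [ 3.256e+02 -5.774e+02  3.000e-01] t 1.0
```

```bash
python3 -m pendant '[[60,23,-41,0,0],[60,23,-41,0,0],[60,23,-41,0,0],[60,23,-41,0,0],[60,23,-41,0,0],[60,23,-41,0,0],[60,23,-41,0,0],[60,23,-41,0,0]]' >/dev/null
python3 -m pendant '[[40,23,-41,0,0],[40,23,-41,0,0],[40,23,-41,0,0],[40,23,-41,0,0],[40,23,-41,0,0],[40,23,-41,0,0],[40,0,0,0,0],[40,0,0,0,0]]'
python3 - <<'E'
from h import *
s=ctrl.state();a=capture("wrist");cv2.imwrite("pics/w0.png",a);cv2.imwrite("pics/w1.png",cv2.resize(a,(800,600),interpolation=cv2.INTER_CUBIC))
p=[.5237,-.0022,.0207]
for n,l in dict(bar=(-4,157,30),pa=(0,-40,50),pb=(0,40,50),hinge=(-4,85,16)).items(): print(n,proj("wrist",world(p,np.array(l)/1e3),s).round(1))
for k in("lever_bar","post_a","card"): print(k,[(np.round(d["xy"],1).tolist(),round(d["p"],2)) for d in models.spot_in("wrist",k)])
np.save("st0.npy",s,allow_pickle=True)
E
```

```text
t: 2.6
ee_pos: [0.5133, 0.0971, 0.2309]
eef_rot: [3.141, 0.001, 0.023]
force: [0.9, 0.4, 0.5]
gripper_width: 0.467
gripper_force: 0.0
bar [[206.4 163. ]]
pa [[382.6 163.2]]
pb [[309.8 163. ]]
hinge [[267.7 161. ]]
lever_bar [([230.0, 144.1], 0.85)]
post_a [([308.6, 166.3], 0.67)]
card [([6.1, 247.7], 0.87), ([38.6, 136.2], 0.86), ([84.3, 249.6], 0.78)]
```

View pics/w1.png

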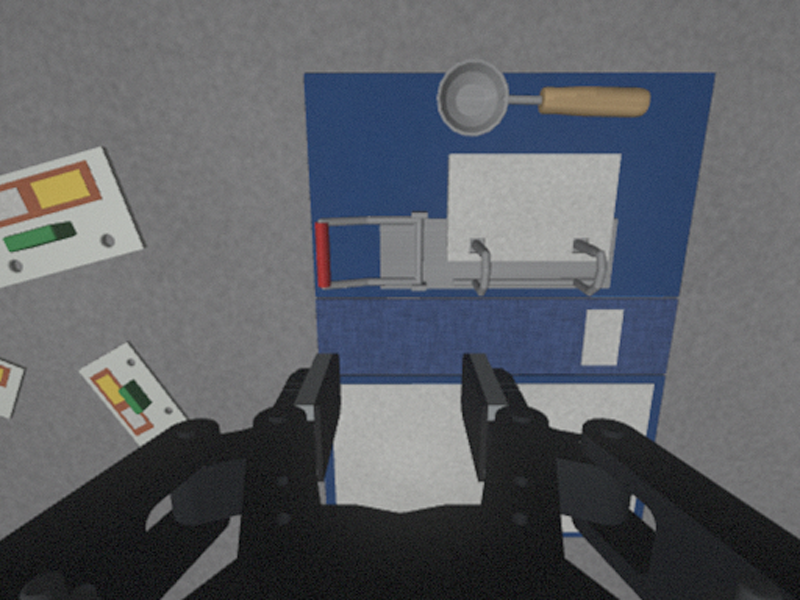

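The wrist view shows the bar at (206.7,163.2), against a predicted (206.4,163.0), so the binder pose is good. The hoops are closed and the large board's holes are at (69,154) and (10,170).

```bash
python3 -c "
from h import *
p=[.5237,-.0022,.0207]
b=world(p,[-.004,.157,0])[0];print(b);go(b[0],b[1],.014,.0207)
r,L0=np.hypot(72,14),np.arctan2(14,72)
for a in np.arange(0,1.2,.1): print(round(a,2),(85+r*np.cos(L0+a)-157).round(1),(16+r*np.sin(L0+a)-30).round(1))
"
```

```text
[0.51645119 0.15468357 0.        ]
turn(tool z, +) -0.0015 then shift mm [  4.5 -59.1 217.5] t 2.8
0.0 0.0 0.0
0.1 -1.8 7.1
0.2 -4.2 14.0
0.3 -7.4 20.7
0.4 -11.1 26.9
0.5 -15.5 32.8
0.6 -20.5 38.2
0.7 -26.0 43.1
0.8 -31.9 47.4
0.9 -38.2 51.1
1.0 -44.9 54.2
1.1 -51.8 56.5
```

```bash
python3 -m pendant '[[40,4.5,-30,30,0],[40,0,-29,30,0],[40,0,0,45,0],[40,0,0,45,0],[40,0,0,40,0],[40,0,0,27.5,0],[40,0,0,0,0]]'
python3 -c "
from h import *
b=world([.5237,-.0022,.0207],[-.004,.157,0])[0];go(b[0],b[1],.014,.0207)"
```

```text
t: 3.5
ee_pos: [0.5146, 0.1545, 0.011]
eef_rot: [3.141, 0.006, 0.019]
force: [-0.4, -0.4, 0.5]
gripper_width: 0.467
gripper_force: 0.0
turn(tool z, +) -0.0014 then shift mm [ 1.8 -0.1 -3. ] t 3.5
```

```bash
python3 -m pendant '[[5,0,0,-1,0],[5,0,0,0,0],[5,0,0,0,0],[5,0,0,0,0],[5,0,0,0,0],[5,0,0,0,0]]' 25
```

```text
t: 4.1
ee_pos: [0.5175, 0.1554, 0.0156]
eef_rot: [3.141, -0.002, 0.021]
force: [4.1, -4.5, 4.0]
gripper_width: 0.103
gripper_force: 26.2
```

```bash
python3 -m pendant '[[5,0,1,-3.5,0],[5,0,1,-3.5,0],[5,0,1.2,-3.5,0],[5,0,1.3,-3.5,0],[5,0,1.5,-3.3,0],[5,0,1.6,-3.3,0]]' 
python3 -m pendant '[[5,0,3.7,-6.2,0],[5,0,4.4,-5.9,0],[5,0,5,-5.4,0],[5,0,5.5,-4.9,0]]'
python3 -m pendant '[[5,0,5.9,-4.3,0],[5,0,6.3,-3.7,0],[5,0,6.7,-3.1,0],[5,0,5,-1.7,0],[5,0,0,0,0]]'
```

```text
t: 4.7
ee_pos: [0.5172, 0.1495, 0.0358]
eef_rot: [-3.139, -0.002, 0.02]
force: [4.5, 7.8, -1.3]
gripper_width: 0.106
gripper_force: 25.4
t: 5.1
ee_pos: [0.5181, 0.1313, 0.0595]
eef_rot: [-3.138, -0.004, 0.021]
force: [2.1, 9.2, 10.8]
gripper_width: 0.103
gripper_force: 25.6
t: 5.6
ee_pos: [0.5189, 0.1047, 0.0723]
eef_rot: [3.141, -0.003, 0.02]
force: [0.9, -5.0, 11.0]
gripper_width: 0.102
gripper_force: 26.7
```

```bash
python3 -m pendant '[[30,0,0,0,0],[30,0,0,0,0],[30,0,0,0,0],[30,0,0,-30,0],[30,0,0,-45,0],[30,0,0,-45,0],[30,0,0,-30,0]]'
python3 - <<'E'
from h import *
p=[.5237,-.0022,.0207]
for n in("scene","side"):
    cv2.imwrite(f"pics/{n}2.png",capture(n)); 
    print(n,[(np.round(d["xy"],1).tolist(),round(d["p"],2)) for d in models.spot_in(n,"lever_bar")])
    for a in(0,.9,1.0,1.15):
        t=.1921+a;print(a,proj(n,world(p,[-.004,.085+.07335*np.cos(t),.016+.07335*np.sin(t)])).round(1))
a=cv2.imread("pics/side2.png")[140:260,190:350];cv2.imwrite("pics/c2.png",cv2.resize(a,None,fx=4,fy=4,interpolation=cv2.INTER_CUBIC))
go(.5088+.016,.3676,.2,.2803+np.pi/2)
E
```

```text
t: 6.3
ee_pos: [0.5177, 0.106, 0.2234]
eef_rot: [-3.141, -0.002, 0.021]
force: [0.2, -0.7, -0.3]
gripper_width: 0.351
gripper_force: 0.0
scene [([261.8, 157.9], 0.61)]
0 [[273.9 159.9]]
0.9 [[265.1 154.5]]
1.0 [[263.4 154.8]]
1.15 [[260.8 155.8]]
side [([256.1, 206.0], 0.47)]
0 [[249.2 225.3]]
0.9 [[255.1 207.9]]
1.0 [[256.1 206.1]]
1.15 [[257.7 203.5]]
turn(tool z, +) -1.83 then shift mm [249.5  79.6  20.2] t 6.5
```

View pics/c2.png

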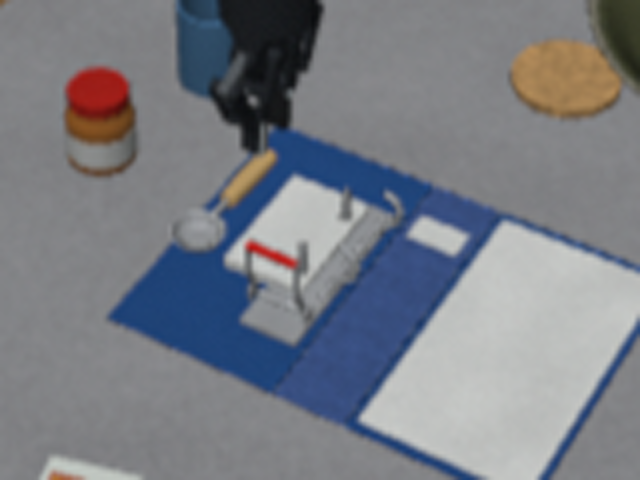

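The lever stands up (bar at (258,204), prediction for 1.15 rad is (257.7,203.5)), and both hoops are swung back clear of the posts. Now to the board.

```bash
python3 -m pendant '[[40,0,0,0,-0.14],[40,0,0,0,-0.14],[40,0,0,0,-0.14],[40,0,0,0,-0.14],[40,0,0,0,-0.14],[40,0,0,0,-0.14],[40,0,0,0,-0.14],[40,0,0,0,-0.14]]' >/dev/null
python3 -m pendant '[[40,0,0,0,-0.14],[40,0,0,0,-0.14],[40,0,0,0,-0.14],[40,0,0,0,-0.14],[40,0,0,0,-0.14],[40,0,0,0,0]]'
python3 -c "
from h import *
w=world([.5088,.3676,.2803],[.016,0,0])[0];go(w[0],w[1],.15,.2803+np.pi/2)"
```

```text
t: 7.9
ee_pos: [0.517, 0.1057, 0.2188]
eef_rot: [-3.138, -0.001, 1.842]
force: [0.5, -0.0, 1.0]
gripper_width: 0.47
gripper_force: 0.0
turn(tool z, +) -0.009 then shift mm [253.9  80.6  68.8] t 7.9
```

```bash
python3 -m pendant '[[40,42,13.4,11.5,-0.009],[40,42,13.4,11.5,0],[40,42,13.4,11.5,0],[40,42,13.4,11.5,0],[40,42,13.4,11.5,0],[40,42,13.4,11.5,0],[40,0,0,0,0],[40,0,0,0,0]]'
cat > look.py <<'E'
import sys
from h import *
capture("wrist");s=ctrl.state();a=capture("wrist");cv2.imwrite(f"pics/{sys.argv[1]}.png",a);np.save("st.npy",s,allow_pickle=True)
cv2.imwrite(f"pics/{sys.argv[1]}_v.png",cv2.resize(a,(800,600),interpolation=cv2.INTER_CUBIC))
E
python3 look.py w2
python3 - <<'E'
from h import *
s=np.load("st.npy",allow_pickle=True).item();print(s["ee_pos"],s["eef_rot"])
for l in[(0,-40,6),(0,40,6),(-13,-65,6),(-13,65,6),(67,65,6),(67,-65,6)]:print(l,proj("wrist",world([.5088,.3676,.2803],np.array(l)/1e3),s).round(1)*1.5625)
E
```

```text
t: 8.7
ee_pos: [0.5251, 0.3703, 0.1499]
eef_rot: [-3.139, 0.001, 1.848]
force: [-0.3, -0.1, -0.0]
gripper_width: 0.475
gripper_force: 0.0
[0.52565643 0.36944417 0.15073174] [-3.13988723e+00  4.66328723e-04  1.84753929e+00]
(0, -40, 6) [[373.28125 330.625  ]]
(0, 40, 6) [[370.9375 206.5625]]
(-13, -65, 6) [[354.53125 365.9375 ]]
(-13, 65, 6) [[348.28125 163.90625]]
(67, 65, 6) [[483.125   163.59375]]
(67, -65, 6) [[474.21875 365.625  ]]
```

View pics/w2_v.png

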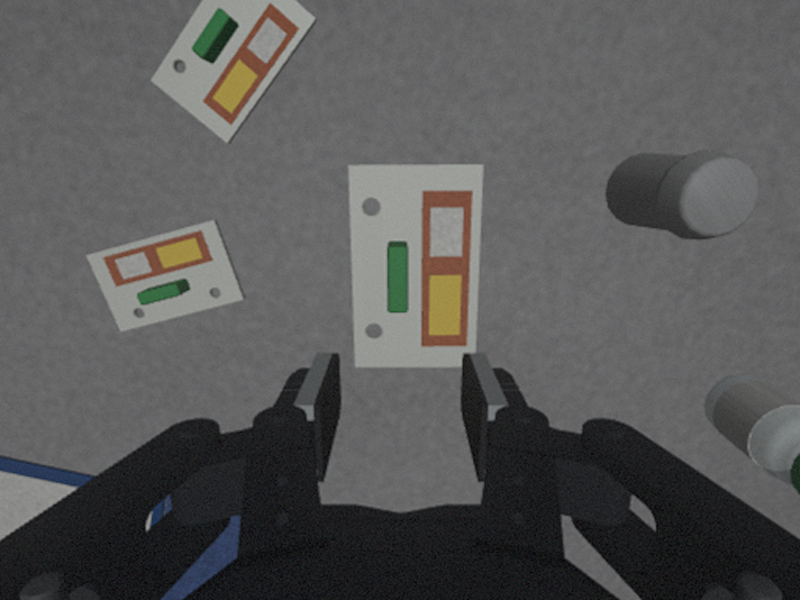

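The board meant is at (415,265) in the close view, and its holes at (374,330) and (372,206) fall within 1 px of the prediction. The two small look-alikes are to its left. Grasping the ridge.

```bash
python3 -c "
from h import *
w=world([.5088,.3676,.2803],[.016,0,0])[0];go(w[0],w[1],.009,.2803+np.pi/2)"
```

```text
turn(tool z, +) -0.0039 then shift mm [  3.4  -0.9 142.3] t 8.8
```

```bash
python3 -m pendant '[[40,3,-0.9,35,-0.004],[40,0,0,35,0],[40,0,0,30,0],[40,0,0,22,0],[40,0,0,12,0],[40,0,0,6,0],[40,0,0,0,0]]'
python3 -m pendant '[[8,0,0,0,0],[8,0,0,0,0],[8,0,0,0,0],[8,0,0,0,0],[8,0,0,0,0],[8,0,0,0,0]]' 40
```

```text
t: 9.5
ee_pos: [0.5246, 0.3722, 0.0119]
eef_rot: [3.141, -0.0, 1.853]
force: [0.0, -0.0, -0.3]
gripper_width: 0.47
gripper_force: 0.0
t: 10.1
ee_pos: [0.5249, 0.3729, 0.0129]
eef_rot: [3.139, -0.0, 1.854]
force: [-0.8, -0.5, 6.8]
gripper_width: 0.13
gripper_force: 40.4
```

```bash
python3 -m pendant '[[8,0,0,-10,0],[8,0,0,-30,0],[8,0,0,-45,0],[8,0,0,-45,0],[8,0,0,0,0]]'
python3 -c "
from h import *
w=world([.5237,-.0022,.0207],[.016,0,0])[0];go(w[0],w[1],.14,.0207+np.pi/2)"
```

```text
t: 10.6
ee_pos: [0.5266, 0.3738, 0.1491]
eef_rot: [3.13, -0.002, 1.854]
force: [0.7, 0.3, -1.7]
gripper_width: 0.127
gripper_force: 39.5
turn(tool z, +) 0.2626 then shift mm [-375.9    5.4    9.1] t 10.6
```

```bash
python3 -m pendant '[[8,0,0,0,0.09],[8,0,0,0,0.09],[8,0,0,0,0.083],[8,-25,0,0,0],[8,-40,0,0,0],[8,-45,0,0,0],[8,-45,0,0,0],[8,-45,0,0,0]]' >/dev/null
python3 -m pendant '[[8,-45,0,0,0],[8,-45,0,0,0],[8,-40,0,0,0],[8,-30,0,0,0],[8,-15,0,0,0],[8,0,0,0,0],[8,0,0,0,0]]'
python3 look.py w3
python3 -c "
from h import *
w=world([.5237,-.0022,.0207],[.016,0,0])[0];go(w[0],w[1],.14,.0207+np.pi/2)"
```

```text
t: 12.1
ee_pos: [0.5316, -0.0015, 0.1415]
eef_rot: [-3.141, -0.0, 1.591]
force: [0.3, 0.2, -1.3]
gripper_width: 0.13
gripper_force: 39.4
turn(tool z, +) 0.0009 then shift mm [-1.   8.   1.6] t 12.2
```

View pics/w3_v.png

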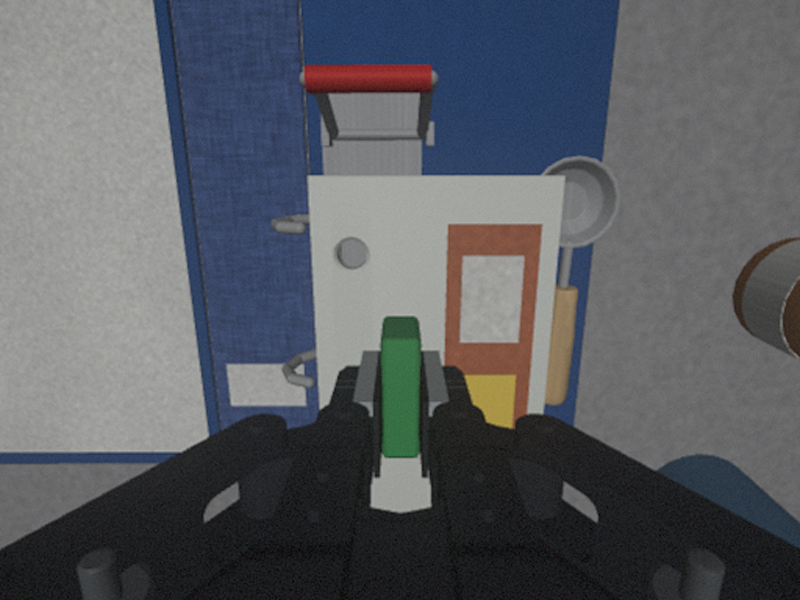

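```bash
cat > inhand.py <<'E'
import sys
from h import *
a=cv2.imread(f"pics/{sys.argv[1]}.png");s=np.load("st.npy",allow_pickle=True).item()
g=cv2.cvtColor(a,cv2.COLOR_BGR2GRAY)
q=lambda v:np.array(v,float)/1.5625
c=cv2.cornerSubPix(g,np.float32([q((309,177)),q((564,176))]).reshape(-1,1,2),(4,4),(-1,-1),(3,50,.01)).reshape(-1,2)
# hole: local dark blob on white
x,y=q((353,253)).astype(int);w=g[y-17:y+18,x-17:x+18];m=(w<(w.max()*0.5+w[17,17]*0.5)).astype(np.uint8)
n,lab,st,ce=cv2.connectedComponentsWithStats(m);k=lab[17,17];h=ce[k]+[x-17,y-17]
# left edge x=-13: subpix along rows
E=[]
for r in range(130,205,5):
    L=g[r,188:215].astype(float);d=np.diff(L);i=d.argmax();j=slice(max(i-2,0),i+3);E.append((188.5+(np.arange(26)[j]*d[j]).sum()/d[j].sum(),r))
E=np.array(E);pf=np.polyfit(E[:,1],E[:,0],1);res=np.polyval(pf,E[:,1])-E[:,0]
ok=abs(res)<1;pf=np.polyfit(E[ok,1],E[ok,0],1)
print("corners",c.round(1),"hole",h.round(2),st[k],"edge",pf.round(3),ok.sum())
C=cal("wrist");Mi=np.linalg.inv(C["tool_from_camera"]);f=192/np.tan(np.radians(C["vertical_fov"]/2))
def pj(X):
    P=X@Mi[:3,:3].T+Mi[:3,3];return np.c_[C["cx"]+f*P[:,0]/P[:,2],C["cy"]+f*P[:,1]/P[:,2]]
L=np.array([(-13,65,6),(67,65,6),(0,40,6),(10,20,30),(22,20,30)])/1e3
O=np.r_[c,[h],[q((384.5,336)),q((418,336))]]
B0=np.array([[0,1,0],[1,0,0],[0,0,-1.]]) # card axes in tool: card x->tool y, card y->tool x
def card(p,X): # p: mm offsets of card origin in tool, yaw, tilt about tool y
    return (X@B0.T)@Ro.from_euler("zy",[p[3],p[4]]).as_matrix().T+np.array(p[:3])/1e3
def fun(p):
    r=(pj(card(p,L))-O);e=pj(card(p,np.array([[-13,20,6],[-13,50,6]])/1e3));e2=e[:,0]-np.polyval(pf,e[:,1])
    return np.r_[r[:3].ravel(),.5*r[3:].ravel(),e2, (p[2]+12.9+0*1)*0]
r=least_squares(fun,[0,-16,13,0,0]);print("card in tool: xyz mm, yaw, tilt",r.x.round(4));print("res",r.fun.round(1))
T=Ro.from_euler("xyz",s["eef_rot"]).as_matrix()
p=[.5237,-.0022,.0207]
for n,yy in(("a",-.04),("b",.04)):
    W=T@card(r.x,np.array([[0,yy,0]]))[0]+s["ee_pos"];P=world(p,[0,yy,.05])[0]
    d=P-W;print(n,"hole",W.round(4),"need in tool axes mm",(T.T@d*1e3).round(2))
E
python3 inhand.py w3
```

```text
corners [[196.5 111.8]
 [360.5 111.1]] hole [224.27 161.62] [  5   7  24  22 384] edge [5.50000e-02 1.89864e+02] 15
card in tool: xyz mm, yaw, tilt [ 2.53000e-02 -1.49401e+01  1.34258e+01 -3.30000e-03  5.00000e-04]
res [-0.1 -0.4 -0.2 -0.1  0.3  0.3 -1.6  0.2  0.9  0.1  0.2  0.3  0. ]
a hole [ 0.5177 -0.0414  0.1281] need in tool axes mm [-0.96  6.81 78.07]
b hole [0.5158 0.0386 0.1281] need in tool axes mm [-0.96  7.11 78.14]
```

The board is held level, its holes about 7 mm off in tool y. I'll refine the binder pose from the wrist pictures before lowering.

```bash
cat > ref.py <<'E'
from h import *
def red(n):
    a=cv2.imread(f"pics/{n}.png").astype(int);m=((a[...,2]>90)&(a[...,1]<60)&(a[...,0]<60)).astype(np.uint8)
    k,l,s,c=cv2.connectedComponentsWithStats(m);i=1+s[1:,4].argmax();return c[i],s[i]
s0=np.load("st0.npy",allow_pickle=True).item();s3=np.load("st.npy",allow_pickle=True).item()
g=cv2.cvtColor(cv2.imread("pics/w0.png"),cv2.COLOR_BGR2GRAY)
q=[(305,73),(714,72),(317,298),(679,297)]
c=cv2.cornerSubPix(g,np.float32(q[:2]).reshape(-1,1,2)/1.5625,(4,4),(-1,-1),(3,50,.01)).reshape(-1,2)
b0,b3=red("w0"),red("w3");print(b0,b3,c)
t=.1921+1.15;up=np.array((-4,85+73.35*np.cos(t),16+73.35*np.sin(t)))/1e3
O=[(s0,(-.004,.157,.031),b0[0]),(s3,up,b3[0]),(s0,(.125,.17,.004),c[0]),(s0,(.125,-.13,.004),c[1])]
F=lambda p,O:np.concatenate([(proj("wrist",world(p,l),s)-o).ravel() for s,l,o in O])
p0=[.5237,-.0022,.0207];print(F(p0,O).round(2))
for sel in([0,1,2,3],[0,2,3],[1]):
    if len(sel)>1:
        r=least_squares(F,p0,args=([O[i] for i in sel],));print(sel,r.x.round(5),r.fun.round(2))
E
python3 ref.py
```

```text
(array([205.996139  , 162.22393822]), array([202, 142,   9,  41, 259], dtype=int32)) (array([234.90771961,  48.472937  ]), array([ 195,   42,   81,   14, 1127], dtype=int32)) [[194.36397  46.03834]
 [457.5074   46.11269]]
[-0.58 -0.51 -0.22  0.56 -1.47 -1.18 -0.17 -0.34]
[0, 1, 2, 3] [ 0.52329 -0.00235  0.01939] [-0.45 -0.34 -0.67  0.81 -1.19 -1.    0.01  0.22]
[0, 2, 3] [ 0.52302 -0.00317  0.02198] [ 0.29  0.25 -0.72 -0.29  0.45  0.18]
```

```bash
python3 -m pendant '[[8,-1.1,6.7,20,0],[8,0,0,25,0],[8,0,0,15,0],[8,0,0,10,0],[8,0,0,0,0],[8,0,0,0,0],[8,0,0,0,0]]'
python3 look.py w4; python3 inhand.py w4
python3 - <<'E'
import cv2
a=cv2.imread("pics/w4.png")[30:240,170:400]
cv2.imwrite("pics/w4c.png",cv2.resize(a,None,fx=2.8,fy=2.8,interpolation=cv2.INTER_CUBIC))
E
```

```text
t: 12.9
ee_pos: [0.539, -0.0032, 0.0725]
eef_rot: [3.14, 0.0, 1.591]
force: [-0.4, -0.1, -1.5]
gripper_width: 0.128
gripper_force: 39.4
corners [[196.2 112.2]
 [362.4 113.4]] hole [223.26 161.93] [  0   0  32  35 907] edge [1.00000e-01 1.80652e+02] 5
card in tool: xyz mm, yaw, tilt [-1.05500e-01 -1.54460e+01  1.10289e+01  6.00000e-03 -1.12000e-02]
res [-0.3 -0.9 -0.9 -0.9  0.7  0.9 -2.1  0.9  0.7  1.  -1.   2.3  0. ]
a hole [ 0.5241 -0.0437  0.0618] need in tool axes mm [ 1.5   0.47 11.85]
b hole [0.5229 0.0363 0.0609] need in tool axes mm [ 1.51 -0.06 10.93]
```

View pics/w4c.png

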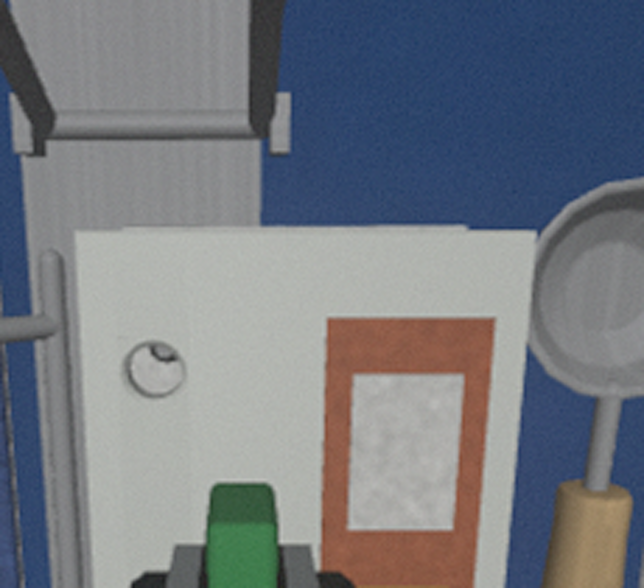

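```bash
python3 - <<'E'
from h import *
a=cv2.imread("pics/w4.png");s=np.load("st.npy",allow_pickle=True).item()
C=cal("wrist");Mi=np.linalg.inv(C["tool_from_camera"]);f=192/np.tan(np.radians(C["vertical_fov"]/2))
def pj(X):
    X=np.atleast_2d(X)/1e3;P=X@Mi[:3,:3].T+Mi[:3,3];return np.c_[C["cx"]+f*P[:,0]/P[:,2],C["cy"]+f*P[:,1]/P[:,2]]
crop=lambda q:((q-[170,30])*2.8).round(1).tolist()
h=np.array([40.0,-14.94-.13,0])
print("rim top",crop(pj(h+[0,0,7.43])),"rim bottom",crop(pj(h+[0,0,13.43])))
dz=s["ee_pos"][2]*1e3
for d in(0,1,2,3): print("post tip offset x",d,crop(pj(h+[d,0,dz-50])),"z42",crop(pj(h+[d,0,dz-42])),"base",crop(pj(h+[d,0,dz-20])))
print("tip offset y+1",crop(pj(h+[0,1,dz-50])), dz)
w=a[148:176,212:240]
cv2.imwrite("pics/w4h.png",cv2.resize(w,(560,560),interpolation=cv2.INTER_NEAREST))
# side/scene: post tip prediction stays hidden
E
```

```text
rim top [[152.8, 369.6]] rim bottom [[156.0, 363.8]]
post tip offset x 0 [[160.3, 355.8]] z42 [[163.8, 349.4]] base [[172.0, 334.4]]
post tip offset x 1 [[160.2, 350.8]] z42 [[163.7, 344.6]] base [[171.9, 330.1]]
post tip offset x 2 [[160.1, 345.8]] z42 [[163.6, 339.9]] base [[171.8, 325.9]]
post tip offset x 3 [[159.9, 340.8]] z42 [[163.5, 335.1]] base [[171.7, 321.6]]
tip offset y+1 [[165.3, 355.8]] 72.43987886244288
```

View pics/w4h.png

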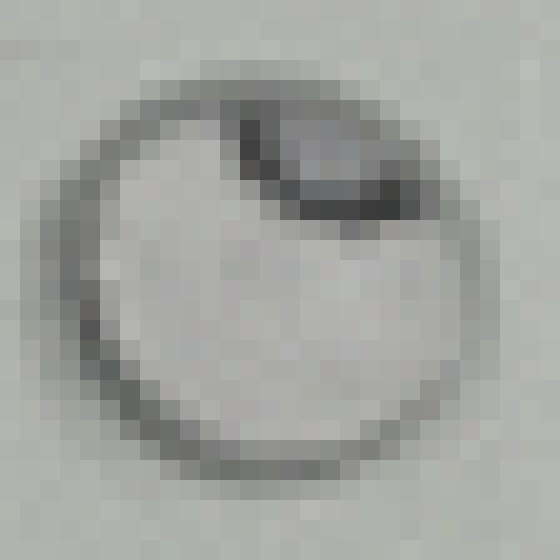

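Through hole b the post tip shows at about crop (164,351). Aligned it would be at (160,356), so it's about +1.2 mm in tool x and +0.7 mm in tool y. I'll correct that and lower.

```bash
python3 -m pendant '[[8,1.2,0.6,0,0],[8,0,0,3,0],[8,0,0,4,0],[8,0,0,4,0],[8,0,0,0,0],[8,0,0,0,0]]'
python3 look.py w5
python3 - <<'E'
import cv2
w=cv2.imread("pics/w5.png")[148:176,212:240]
cv2.imwrite("pics/w5h.png",cv2.resize(w,(560,560),interpolation=cv2.INTER_NEAREST))
E
```

```text
t: 13.6
ee_pos: [0.539, -0.0021, 0.0604]
eef_rot: [-3.141, -0.0, 1.591]
force: [-0.1, -0.2, -0.7]
gripper_width: 0.128
gripper_force: 39.4
```

View pics/w5h.png

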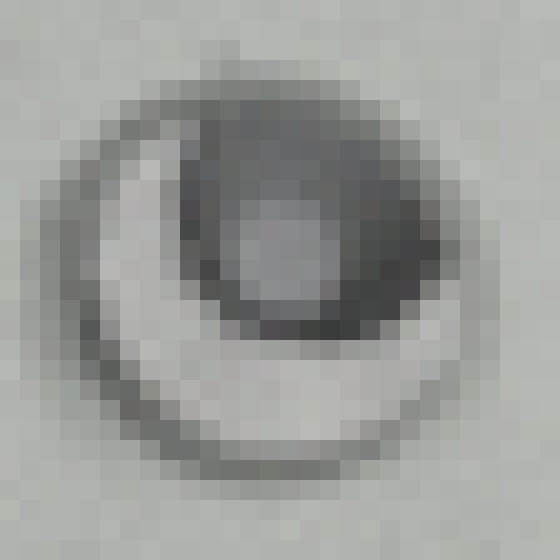

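The tip now sits inside the hole, within about 0.3 mm of centre. Continuing down.

```bash
python3 -m pendant '[[8,0.2,0.2,2,0],[8,0,0,3,0],[8,0,0,4,0],[8,0,0,3,0],[8,0,0,2,0],[8,0,0,0,0],[8,0,0,0,0]]'
python3 -m pendant '[[8,0,0,1.5,0],[8,0,0,1.5,0],[8,0,0,0,0]]'
python3 -m pendant '[[8,0,0,1,0],[8,0,0,1,0],[8,0,0,0,0]]'
```

```text
t: 14.4
ee_pos: [0.5393, -0.0019, 0.0466]
eef_rot: [3.142, -0.0, 1.591]
force: [0.2, -0.1, -2.0]
gripper_width: 0.133
gripper_force: 39.4
t: 14.7
ee_pos: [0.5391, -0.0019, 0.0434]
eef_rot: [-3.141, -0.0, 1.591]
force: [1.2, -0.2, -0.1]
gripper_width: 0.13
gripper_force: 39.4
t: 15.0
ee_pos: [0.5392, -0.0019, 0.0414]
eef_rot: [-3.141, -0.0, 1.591]
force: [-0.1, -1.0, -0.9]
gripper_width: 0.127
gripper_force: 39.4
```

```bash
python3 -m pendant '[[8,0,0,1,0],[8,0,0,0,0],[8,0,0,0,0]]' | grep -E "force: \[|ee_pos"; python3 -m pendant '[[8,0,0,1,0],[8,0,0,0,0],[8,0,0,0,0]]' | grep -E "force: \[|ee_pos"
```

```text
ee_pos: [0.5393, -0.0019, 0.0406]
force: [1.0, -0.1, -0.9]
ee_pos: [0.5393, -0.0019, 0.0396]
force: [0.8, 0.1, -0.9]
```

```bash
python3 -m pendant '[[8,0,0,1,0],[8,0,0,0,0],[8,0,0,0,0]]' | grep -E "force: \[|ee_pos"; python3 -m pendant '[[8,0,0,0.8,0],[8,0,0,0,0],[8,0,0,0,0]]' | grep -E "force: \[|ee_pos"
```

```text
ee_pos: [0.5392, -0.0019, 0.0386]
force: [-0.2, 0.3, -0.3]
ee_pos: [0.5393, -0.0019, 0.0378]
force: [0.3, 0.1, -0.7]
```

```bash
python3 -m pendant '[[8,0,0,1,0],[8,0,0,0,0],[8,0,0,0,0]]' | grep -E "force: \[|ee_pos"; python3 -m pendant '[[8,0,0,1,0],[8,0,0,0,0],[8,0,0,0,0]]' | grep -E "force: \[|ee_pos"
```

```text
ee_pos: [0.5393, -0.0019, 0.0368]
force: [-0.5, -0.2, -1.3]
ee_pos: [0.5392, -0.0019, 0.0358]
force: [-0.6, -0.9, -1.4]
```

```bash
python3 -m pendant '[[8,0,0,1,0],[8,0,0,0,0],[8,0,0,0,0]]' | grep -E "force: \[|ee_pos"; python3 -m pendant '[[8,0,0,0.8,0],[8,0,0,0,0],[8,0,0,0,0]]' | grep -E "force: \[|ee_pos"
```

```text
ee_pos: [0.5392, -0.0019, 0.0348]
force: [-0.1, 0.4, -1.2]
ee_pos: [0.5392, -0.0019, 0.034]
force: [0.4, 0.6, -1.4]
```

```bash
python3 -m pendant '[[8,0,0,1,0],[8,0,0,0,0],[8,0,0,0,0]]' | grep -E "force: \[|ee_pos"; python3 -m pendant '[[8,0,0,1,0],[8,0,0,0,0],[8,0,0,0,0]]' | grep -E "force: \[|ee_pos"
```

```text
ee_pos: [0.5392, -0.0019, 0.0329]
force: [-0.4, 0.1, -1.7]
ee_pos: [0.5392, -0.0019, 0.032]
force: [-0.0, 1.2, -1.1]
```

```bash
python3 -m pendant '[[8,0,0,1,0],[8,0,0,0,0],[8,0,0,0,0]]' | grep -E "force: \[|ee_pos"; python3 -m pendant '[[8,0,0,1,0],[8,0,0,0,0],[8,0,0,0,0]]' | grep -E "force: \[|ee_pos"
```

```text
ee_pos: [0.5392, -0.0019, 0.031]
force: [-0.1, -0.2, -0.8]
ee_pos: [0.5393, -0.0019, 0.03]
force: [-0.4, -0.5, -1.5]
```

```bash
python3 -m pendant '[[8,0,0,1,0],[8,0,0,0,0],[8,0,0,0,0]]' | grep -E "force: \[|ee_pos"; python3 -m pendant '[[8,0,0,1,0],[8,0,0,0,0],[8,0,0,0,0]]' | grep -E "force: \[|ee_pos"
```

```text
ee_pos: [0.5392, -0.0019, 0.029]
force: [0.4, -0.3, -0.7]
ee_pos: [0.5392, -0.0019, 0.028]
force: [-0.6, -0.4, -1.3]
```

```bash
python3 -m pendant '[[8,0,0,1,0],[8,0,0,0,0],[8,0,0,0,0]]' | grep -E "force: \[|ee_pos"; python3 -m pendant '[[8,0,0,1,0],[8,0,0,0,0],[8,0,0,0,0]]' | grep -E "force: \[|ee_pos"
```

```text
ee_pos: [0.5394, -0.0019, 0.0271]
force: [-0.4, 0.2, 0.8]
ee_pos: [0.5394, -0.0019, 0.0265]
force: [-2.2, 0.1, 6.8]
```

Contact felt: the force rose from −1 to +6.8 N at TCP z 0.0265. I'll ease off and let go.

```bash
python3 -m pendant '[[8,0,0,-0.7,0],[8,0,0,0,0],[12,0,0,0,0],[14,0,0,0,0],[18,0,0,0,0],[30,0,0,0,0],[30,0,0,0,0],[30,0,0,0,0]]' 20
python3 -m pendant '[[30,0,0,-5,0],[30,0,0,-15,0],[30,0,0,-35,0],[30,0,0,-50,0],[30,0,0,-50,0],[30,0,0,0,0]]'
python3 look.py w6
python3 -c "
from h import *
p=[.5235,-.0023,.0205]
s=ctrl.state()
for l in [(0,-40,50),(0,40,50),(0,40,20),(0,-40,20),(-4,85,16)]: print(l,(proj('wrist',world(p,np.array(l)/1e3),s)*1.5625).round(0))
b=world(p,[-.004,.1016,0])[0];go(b[0],b[1],.17,.0205)"
```

```text
t: 20.6
ee_pos: [0.5392, -0.0019, 0.0266]
eef_rot: [-3.142, -0.0, 1.591]
force: [-0.3, -0.3, 0.8]
gripper_width: 0.35
gripper_force: 0.0
t: 21.2
ee_pos: [0.5419, -0.0024, 0.1887]
eef_rot: [3.129, 0.003, 1.591]
force: [0.2, -0.5, -1.7]
gripper_width: 0.35
gripper_force: 0.0
(0, -40, 50) [[372. 342.]]
(0, 40, 50) [[370. 214.]]
(0, 40, 20) [[373. 209.]]
(0, -40, 20) [[375. 326.]]
(-4, 85, 16) [[366. 136.]]
turn(tool z, +) 1.5703 then shift mm [ -20.  -101.6   12.7] t 21.3
```

View pics/w6_v.png

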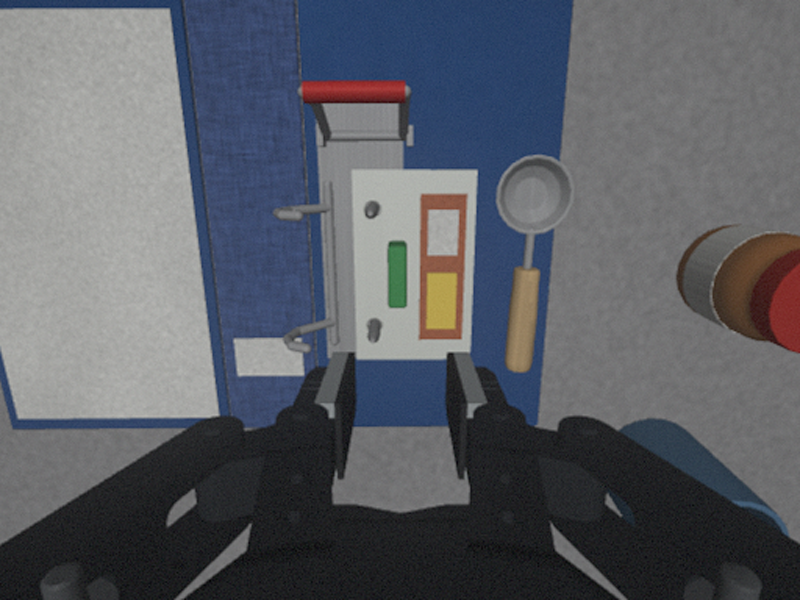

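The board lies flat with both posts through its holes (at (372,209) and (374,328)), and the lever is still up. Turning to pinch the bar again.

```bash
python3 -m pendant '[[30,0,0,0,0.143],[30,0,0,0,0.143],[30,0,0,0,0.143],[30,0,0,0,0.143],[30,0,0,0,0.143],[30,0,0,0,0.143]]' >/dev/null
python3 -m pendant '[[30,0,0,0,0.143],[30,0,0,0,0.143],[30,0,0,0,0.143],[30,0,0,0,0.143],[30,0,0,0,0.14],[30,-10,-40,0,0],[30,-10,-40,0,0],[30,0,-22,0,0]]' >/dev/null
python3 -m pendant '[[30,0,0,0,0],[30,0,0,0,0]]'
python3 -c "
from h import *
b=world([.5235,-.0023,.0205],[-.004,.1016,0])[0];go(b[0],b[1],.073,.0205)"
```

```text
t: 22.9
ee_pos: [0.5168, 0.0995, 0.1806]
eef_rot: [3.141, 0.002, 0.021]
force: [-0.3, -0.2, 0.9]
gripper_width: 0.349
gripper_force: 0.0
turn(tool z, +) 0.001 then shift mm [  0.7   0.3 107.6] t 22.9
```

```bash
python3 -m pendant '[[30,0.7,0.3,40,0],[30,0,0,35,0],[30,0,0,20,0],[30,0,0,12.6,0],[30,0,0,0,0],[30,0,0,0,0]]'
python3 -m pendant '[[5,0,0,0,0],[5,0,0,0,0],[5,0,0,0,0],[5,0,0,0,0],[5,0,0,0,0]]' 30
```

```text
t: 23.5
ee_pos: [0.5184, 0.0989, 0.0748]
eef_rot: [3.141, -0.001, 0.02]
force: [0.7, -0.1, 1.0]
gripper_width: 0.348
gripper_force: 0.0
t: 24.0
ee_pos: [0.5183, 0.0992, 0.0746]
eef_rot: [3.141, -0.001, 0.021]
force: [1.4, -4.3, 3.5]
gripper_width: 0.1
gripper_force: 29.6
```

```bash
python3 -m pendant '[[5,0,-1.8,0.4,0],[5,0,-1.8,0.5,0],[5,0,-3.4,1.0,0],[5,0,-3.5,1.3,0],[5,0,-3.4,1.5,0],[5,0,-3.3,1.6,0]]'
python3 -m pendant '[[5,0,-3.2,1.8,0],[5,0,-3.1,1.9,0],[5,0,-3,2.1,0],[5,0,-2.9,2.2,0],[5,0,-2.8,2.4,0],[5,0,-2.7,2.5,0]]'
python3 -m pendant '[[5,0,-2.6,2.6,0],[5,0,-2.4,2.8,0],[5,0,-2.3,2.9,0],[5,0,-2.1,3,0]]'
```

```text
t: 24.6
ee_pos: [0.5182, 0.1156, 0.0686]
eef_rot: [3.139, -0.002, 0.021]
force: [0.7, -9.1, 9.6]
gripper_width: 0.104
gripper_force: 29.7
t: 25.2
ee_pos: [0.5176, 0.1339, 0.0554]
eef_rot: [3.141, -0.001, 0.021]
force: [0.6, -6.0, 5.2]
gripper_width: 0.103
gripper_force: 30.0
t: 25.6
ee_pos: [0.5172, 0.1438, 0.0437]
eef_rot: [3.142, -0.001, 0.021]
force: [2.2, -3.1, 4.2]
gripper_width: 0.101
gripper_force: 30.0
```

```bash
python3 -m pendant '[[5,0,-1.9,3.1,0],[5,0,-1.8,3.1,0],[5,0,-1.7,3.3,0],[5,0,-1.5,3.4,0],[5,0,0,0,0]]'
python3 -m pendant '[[5,0,-1.3,3.4,0],[5,0,-1.1,3.5,0],[5,0,0,0,0],[5,0,0,0,0]]'
```

```text
t: 26.1
ee_pos: [0.5166, 0.151, 0.0301]
eef_rot: [-3.141, 0.0, 0.021]
force: [2.4, -0.7, -0.3]
gripper_width: 0.102
gripper_force: 30.1
t: 26.5
ee_pos: [0.5166, 0.1532, 0.0236]
eef_rot: [-3.141, 0.0, 0.021]
force: [2.7, 3.8, 0.8]
gripper_width: 0.097
gripper_force: 30.0
```

```bash
python3 -m pendant '[[5,0,-0.7,2.5,0],[5,0,-0.6,2.7,0],[5,0,0,0,0],[5,0,0,0,0]]'
python3 -m pendant '[[30,0,0,0,0],[30,0,0,0,0],[30,0,0,0,0],[30,0,0,0,0]]'
python3 -m pendant '[[30,0,0,-25,0],[30,0,0,-45,0],[30,0,0,-45,0],[30,0,0,-45,0],[30,0,0,0,0],[30,0,0,0,0]]'
python3 look.py w7
python3 - <<'E'
from h import *
import ref
s=ctrl.state();p=[.5235,-.0023,.0205]
for a in(0,.06,.1): 
    t=.1921+a;print(a,proj("wrist",world(p,[-.004,.085+.07335*np.cos(t),.017+.07335*np.sin(t)]),s).round(1))
print(ref.red("w7"))
E
```

```text
t: 26.9
ee_pos: [0.5166, 0.1546, 0.0182]
eef_rot: [-3.141, 0.0, 0.021]
force: [2.8, 4.8, -2.0]
gripper_width: 0.104
gripper_force: 30.1
t: 27.3
ee_pos: [0.5165, 0.1541, 0.0185]
eef_rot: [3.141, 0.001, 0.021]
force: [0.1, -0.2, 0.6]
gripper_width: 0.353
gripper_force: 0.0
t: 27.9
ee_pos: [0.5167, 0.1542, 0.179]
eef_rot: [-3.142, -0.001, 0.021]
force: [0.6, 0.2, -1.0]
gripper_width: 0.349
gripper_force: 0.0
(array([205.996139  , 162.22393822]), array([202, 142,   9,  41, 259], dtype=int32)) (array([234.90771961,  48.472937  ]), array([ 195,   42,   81,   14, 1127], dtype=int32)) [[194.36397  46.03834]
 [457.5074   46.11269]]
[  0.27   0.93  88.09 144.77  -0.51   0.54   0.42   1.34]
[0, 1, 2, 3] [ 0.55449  0.03454 -0.12843] [-33.16 -47.78  45.74  86.74 -17.62 -55.21 -14.63  -9.21]
[0, 2, 3] [ 0.52475 -0.00217  0.02202] [ 0.24  0.22 -0.7  -0.25  0.46  0.16]
0 [[255.2 177.1]]
0.06 [[256.2 178.1]]
0.1 [[257.  178.8]]
(array([255.10789474, 177.28157895]), array([251, 153,   9,  48, 380], dtype=int32))
```

View pics/w7_v.png

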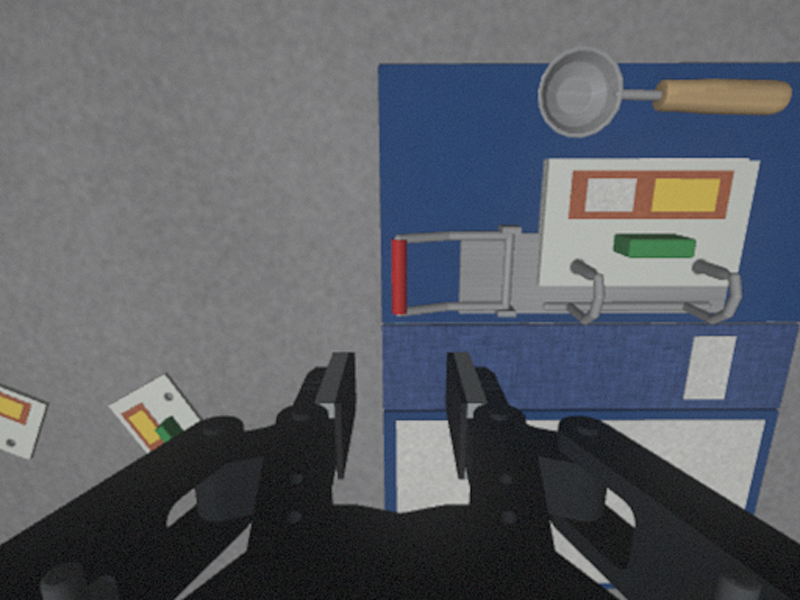

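The lever is down (bar at (255.1,177.3), prediction for closed is (255.2,177.1)). The hoops are closed over both posts, the board lies flat and the gripper is clear.

```bash
python3 -c "
from bench import ctrl;print(ctrl.hand_in())"
```

```text
the job is handed in; nothing more can be done
None
```

The recipe board is filed: it lies flat on the pages with both posts through its holes, the rings are closed, the lever is fully down, and I've handed the job in at about 28 s without yet seeing the verdict.

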